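# Extend the dish carriage one stop through a clamp of unknown thread

## Robot

A 6-joint arm with a two-finger parallel gripper is mounted at the origin on a cart in front of the work surface, level with it; the furniture and walls round the work are solid. World frame = base frame: x ahead of the robot, y to its left, z up, the work surface at z = 0. Lengths are in m, angles in rad, forces in N, time in s.
With the tool pointing down it reaches from about 0.225 to 0.875 m from the base axis. Payload 3.4 kg.
Tool frame: the origin (TCP) lies at the very end of the fingers, on their centre line; the grasp point (between the pads) lies manip.pinch_z behind it (manip.pinch_z is the distance from the TCP to the grasp point, in m); z points along the fingers, y is the direction in which the jaws open and shut (so a half turn about z gives the same grasp; the last joint's range is limited). The gripper opens to 85 mm and grips with 20 to 120 N. Pads are 22 mm wide; open, the fingers measure 114 mm over their backs; the gripper's body (76 mm by 85 mm) begins 54 mm behind the grasp point. The pads swing forward as they close: fully open they stand 13 mm farther back than shut.
Start: joints at [-1.315, 0.276, 1.505, -0, 1.361, -0.121], TCP at [0.212, -0.535, 0.231] pointing down, gripper open.
Joint ranges: [-2.89, 2.89], [-0.75, 2.08], [0.22, 2.7], [-1.18, 4.32], [0.11, 2.71], [-2.7, 2.7]. Speed limits (rad/s): [2.57, 2.57, 3.14, 3.14, 3.14, 3.14].

## Interface

Orientations are given as a unit quaternion [w, x, y, z].
In Python, from rig import manip, imaging, workorder gives the robot as it stands.
- The arm moves only by the tool apply_moves, never from a script. Its argument "moves" is one flat list of numbers, 7 for each row, row after row: the finger opening in m, from 0 to 0.0854, then the shift along the tool's x, y, z in m, then the turn, a rotation vector about the tool's x, y, z in rad. In form: [jaw, tx, ty, tz, rx, ry, rz, jaw, tx, ty, tz, rx, ry, rz, ...]. A call has exactly 8 rows; each row shifts and turns the pose as measured when the row begins, along the tool's axes as they then stand; what a row does not reach is not made up. A row lasts 1/12 s, in which the tool goes at most 41.7 mm and 7.16 degrees, less where a joint would pass 70% of its speed; a pose out of reach is approached as far as the arm can. A call with a gripper value outside its range is refused whole. The fingers move at their own pace and stop on an object; "newtons" is the grip in N (left out, the last holds). Time passes only in rows, so rows that do not move let the fingers close, or fill a call up. It gives the time, the measured TCP pose, the force and the opening at its end, in the units of the state.
- manip.get_state(): the state, without advancing time (a new reading comes with each control period).
- imaging.get_image(name): name is "scene" or "side" or "wrist"; returns a dict with "image" (384x512x3 uint8, red, green, blue), "range_z" (384x512 float32, m along the optical axis (not along the pixel's ray), 0 where there is no reading), "fx", "fy", "cx", "cy" (pixels), "R" (3x3) and "t" (3): a world point X has camera coordinates R X + t. Camera axes: x right, y down, z forward; pixel columns grow to the right and rows downward; lengths in m; the calibration is good to about 2 mm. A picture is of the moment at which its call begins.
- workorder.sign_off(): hands the job in, once; it reports no verdict.
The state is a dict: "clock": time; "qpos": joint angles; "qd": joint speeds; "effort": joint torques, N m; "position": TCP position; "ee_rot": TCP orientation; "contact_force": force on the tool from outside, world axes, zero at the start; "moment": the same for the moment, N m; "width": finger opening in m.
Only numpy, scipy, OpenCV 4.12 (cv2) and the standard library are available. Lean on these libraries where they do the work, as an engineer would, in place of code of your own. Each camera call takes 0.05 s, during which the arm holds its last target.

## Task

Move the petri dish out to the next stop of its stand: loosen the black T-knob clamp on the metal sleeve, squeeze the orange button on the carriage's head and slide the carriage out, away from the sleeve, until the button pops out in the next slot, then let go and turn the clamp back to tight. Nobody knows whether this clamp has a right- or a left-hand thread, so try it gently, feel which way gives and never force it the wrong way. Keep the dish lying on its tray and leave the dropper bottles and the timer alone.

Things in the scene. Friction and masses are not known exactly. Their poses are not given: they have to be found in the camera images.
- dish_stand: Fixed stand along its y: grey base plate 100 x 290 x 12 mm, near its -y end an aluminium sleeve 56 x 80 mm, top 56 mm above the table; on its +x side a steel rail 28 mm high with three slots 40 mm apart. Origin at table height below the tube, z up; +y is the way the carriage slides out. Turned up to 0.25 rad.
- clamp_grip (a point): Centre of the black T-knob's bar: 48 long (this frame's x) x 12 wide (y) x 24 mm tall, top 91 mm and underside 67 mm above the table (this point 79 mm), a 26 mm round hub below it. Pinch it across y from above; z, up, is the turning axis. It keeps its height as it turns and takes about 0.05 N m to turn freely.
- clamp_knob (a joint): T-knob angle, rad, counter-clockwise from above positive; 0 = just tight (start). One way (hidden, differs by episode) it turns freely to a stop at 1.5; beyond 0.95 the carriage is free, 1.1 to 1.3 is ample. The other way it winds up like a spring, about 1.2 N m per rad, and springs back near 0 when let go. It turns back to 0 only with the carriage at a slot.
- seat_a (a joint): How far (m) hidden thread seat a is strained by turning the clamp past tight, the wrong way: 0 when unstrained, about 0.013 m per rad past tight. Only the one of the two seats now in use ever reads more than 0. Over 0.005 m (0.38 rad, about 0.5 N m) counts as forced.
- seat_b (a joint): How far (m) hidden thread seat b is strained by turning the clamp past tight, the wrong way: 0 when unstrained, about 0.013 m per rad past tight. Only the one of the two seats now in use ever reads more than 0. Over 0.005 m (0.38 rad, about 0.5 N m) counts as forced.
- carriage (a joint): How far the carriage has slid out along the stand's +y, m: 0 at the start slot, 0.040 at the next slot (wanted), 0.080 at the last. Locked while the clamp is tight or the button sits in a slot; slides with about 2 N. About 1.5 mm of play either way in a slot.
- squeeze_grip (a point): Grip point on the carriage's upright head (30 mm along y, top 86 mm above the table, this point 69 mm), black with an orange button (54 to 84 mm above the table) on its +x side. Squeezed from above across x: 36 mm wide at rest, 30 mm squeezed; this point is the middle of the squeezed width: black face 15 mm to -x, button face at rest 21 mm to +x. Axes as the stand's.
- release_button (a joint): How far the orange button is squeezed in, m: 0 out (popped into a slot), 0.006 fully in; more than 0.004 frees the carriage; between slots the rail holds it at about 0.004. Spring 5 N at 0, 11 N fully in, so squeeze with 20 N or more.
- tray_centre (a point): Middle of the top of the round white tray, 80 mm across with a rim 6 mm high, that the carriage carries 64 mm beyond the head in +y; 30 mm above the table.
- dish_centre (a point): Centre of the petri dish, 63 mm across and 16 mm high, lying loose on the tray; z is its axis.
- red_dropper_centre (a point): Centre of the white dropper bottle with a red cap, 24 mm across, 68 mm high; a bystander.
- blue_dropper_centre (a point): Centre of the white dropper bottle with a blue cap, 24 mm across, 68 mm high; a bystander.
- timer_centre (a point): Centre of the white lab timer, 66 x 66 x 19 mm, lying flat; a bystander.
Mind the look-alikes: they are no part of the job. Leave any blue look-alike of the part that bears dish_centre alone.

How it is judged:
By the outcome, as a careful person would: the job done as asked, in the order asked, and still so for the second after the job is handed in, with the robot touching nothing.
It also fails if it takes over 58 s, if anything falls off the work surface, if the arm or the gripper's body presses on something with over 40 N, if the wrist force passes 120 N, or if a joint passes its speed limit or range.

## Working session

There is one attempt and no reset: what is moved stays moved. The work goes in short steps, Python scripts to look and compute and a tool call to move; the robot and the scene stay as the last step left them, time stands still between calls to the robot, and variables do not carry over. Pictures are saved under pics/ and viewed, and the job is handed in when it is done.

Besides the shell and the picture viewer there is one more tool, called after "Call:" as name(argument=value, ...), one argument or row to a line, values as JSON. apply_moves: Moves the arm, as the interface text tells. Its arguments: {"type":"object","properties":{"moves":{"type":"array"},"newtons":{"type":"number"}},"required":["moves"]}

```bash
ls -la; mkdir -p pics; cat > h.py <<'E'
import numpy as np, cv2
from rig import manip, imaging, workorder
def snap(n,fn):
    d=imaging.get_image(n); cv2.imwrite('pics/'+fn,cv2.cvtColor(d['image'],cv2.COLOR_RGB2BGR))
    np.savez('pics/'+fn+'.npz',**d); return d
def cloud(d):
    z=d['range_z']; v,u=np.indices(z.shape)
    P=np.stack([(u-d['cx'])/d['fx']*z,(v-d['cy'])/d['fy']*z,z],-1)
    W=(P-d['t'])@d['R']; W[z==0]=np.nan; return W
E
python3 - <<'E'
from h import *
for n in ['scene','side','wrist']: snap(n,n+'0.png')
print(manip.get_state(), manip.pinch_z)
E
```

```text
total 12
drwxr-xr-x  3 agent agent 4096 Dec  7 06:41 .
drwxr-xr-x 23 root  root  4096 Dec  7 06:41 ..
drwxr-xr-x  2 agent agent 4096 Dec  7 06:41 pics
{'clock': 0.15, 'qpos': array([-1.31498047e+00,  2.76426661e-01,  1.50586383e+00, -1.36929304e-05,
        1.36071326e+00, -1.21010278e-01]), 'qd': array([ 0.00106869, -0.00251462, -0.00521187, -0.00075759,  0.0002635 ,
        0.00064872]), 'effort': array([ 1.19012286e-03, -4.17143118e+01, -2.46031970e+01, -1.09349301e-04,
        7.69734354e-03, -7.97526098e-06]), 'position': array([ 0.21146309, -0.53425998,  0.23064302]), 'ee_rot': array([-7.03492542e-04,  9.82302192e-01,  1.87301642e-01, -5.41994609e-05]), 'contact_force': array([-0.71783965, -1.57354843, -0.05866848]), 'moment': array([ 0.05514004, -0.00490017,  0.0063179 ]), 'width': 0.08529183349257716} 0.0187
```

View pics/scene0.png

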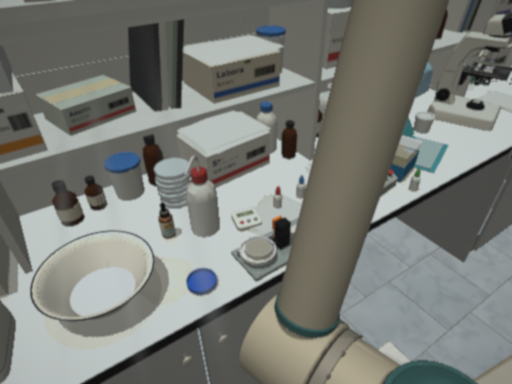

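View pics/side0.png

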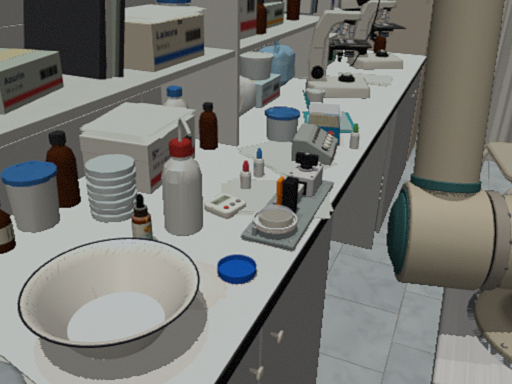

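View pics/wrist0.png

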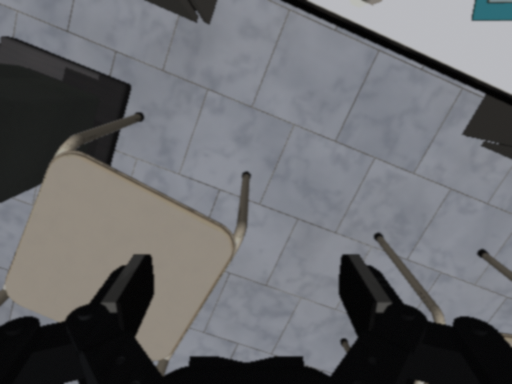

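The stand is at side (290,210): black T-knob (305,160) on the sleeve, black head with orange button (288,192), and tray with dish (275,220). The blue disc at (237,268) is the look-alike. I'll enlarge this area and measure it.

```bash
python3 - <<'E'
from h import *
d=dict(np.load('pics/side0.png.npz')); W=cloud(d)
im=cv2.imread('pics/side0.png')
cv2.imwrite('pics/sc.png',cv2.resize(im[130:260,190:370],None,fx=4.4,fy=4.4,interpolation=cv2.INTER_CUBIC))
print(d['fx'],-d['R'].T@d['t'])
for n,(u,v) in dict(knob=(305,160),head=(290,181),btn=(281,185),dish=(275,218),timer=(225,205),red=(246,170),blue=(259,157),lid=(237,268),plate=(262,238)).items(): print(n,W[v,u].round(4))
d=dict(np.load('pics/scene0.png.npz')); W=cloud(d)
print('scene',-d['R'].T@d['t'])
for n,(u,v) in dict(head=(284,222),btn=(276,220),dish=(258,245),lid=(202,282)).items(): print(n,W[v,u].round(4))
E
```

```text
485.9308788406776 [0.1829356  0.64453792 0.46408641]
knob [ 0.4534 -0.2546  0.0793]
head [ 0.44   -0.1249  0.0883]
btn [ 0.4589 -0.1299  0.074 ]
dish [ 0.4398 -0.0537  0.0467]
timer [ 0.5628 -0.1034  0.0202]
red [ 0.5694 -0.215   0.0494]
blue [ 0.573  -0.2932  0.0499]
lid [0.4529 0.0724 0.0178]
plate [ 0.4551 -0.034   0.0127]
scene [-0.02418361  0.23861284  0.61340125]
head [ 0.4408 -0.1371  0.0863]
btn [ 0.4597 -0.1296  0.0823]
dish [ 0.4479 -0.0731  0.0469]
lid [0.451  0.0649 0.0159]
```

View pics/sc.png

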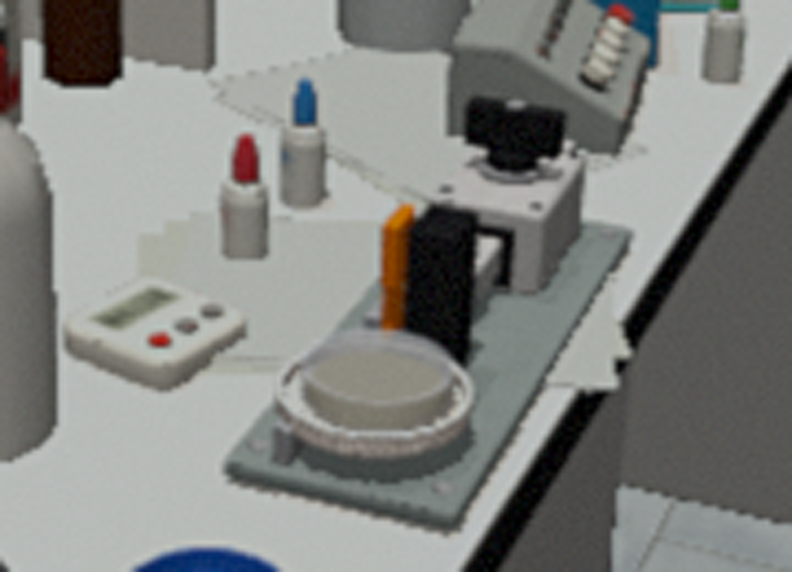

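```bash
cat >> h.py <<'E'
def fit(W,im=None,pr=True):
    m=(W[...,0]>.33)&(W[...,0]<.55)&(W[...,1]>-.36)&(W[...,1]<.03)
    out={}
    p=W[m&(abs(W[...,2]-.012)<.003)][:,:2]
    r=cv2.minAreaRect(p.astype(np.float32)); out['plate']=r
    for n,lo,hi in [('sleeve',.053,.059),('bar',.087,.096),('head',.082,.0868)]:
        q=W[m&(W[...,2]>lo)&(W[...,2]<hi)]
        if len(q): out[n]=(len(q),q.mean(0).round(4),cv2.minAreaRect(q[:,:2].astype(np.float32)))
    if pr:
        for k,v in out.items(): print(k,v)
    return out
E
python3 - <<'E'
from h import *
for n in ['side','scene']:
    print(n); W=cloud(dict(np.load(f'pics/{n}0.png.npz'))); fit(W)
d=imaging.get_image('wrist'); s=manip.get_state()
from scipy.spatial.transform import Rotation as R
q=s['ee_rot']; T=R.from_quat(q[[1,2,3,0]]).as_matrix()
print('tool axes',T.round(3)); print('cam in tool',T.T@(-d['R'].T@d['t']-s['position']),(T.T@d['R'].T).round(3), d['fx'])
E
```

```text
side
plate ((0.45749422907829285, -0.17697441577911377), (0.30239272117614746, 0.15889517962932587), 82.14832305908203)
sleeve (351, array([ 0.4477, -0.2261,  0.0568]), ((0.4513809382915497, -0.2088698148727417), (0.0555410161614418, 0.1800607442855835), 1.2735791206359863))
bar (148, array([ 0.4493, -0.215 ,  0.0895]), ((0.4418514370918274, -0.19432704150676727), (0.0473451167345047, 0.1465509831905365), 9.898162841796875))
head (139, array([ 0.4494, -0.1709,  0.0845]), ((0.4535449743270874, -0.18852731585502625), (0.14140717685222626, 0.046642664819955826), 89.11979675292969))
scene
plate ((0.47663506865501404, -0.10475882887840271), (0.13031838834285736, 0.2113741636276245), 41.95205307006836)
sleeve (29, array([ 0.4392, -0.1288,  0.0557]), ((0.44254758954048157, -0.12835973501205444), (0.0412491112947464, 0.021819688379764557), 40.79339599609375))
bar (12, array([ 0.4433, -0.1352,  0.0877]), ((0.4448266923427582, -0.1355096846818924), (0.01561155915260315, 0.023622212931513786), 25.51082420349121))
head (120, array([ 0.4473, -0.1342,  0.0849]), ((0.449123740196228, -0.1353435069322586), (0.02949337475001812, 0.03598735108971596), 87.54306030273438))
tool axes [[ 0.93   0.368 -0.   ]
 [ 0.368 -0.93   0.001]
 [ 0.    -0.001 -1.   ]]
cam in tool [ 0.08010106  0.00023244 -0.14185424] [[ 0.001 -0.95  -0.312]
 [ 1.     0.001  0.002]
 [-0.001 -0.312  0.95 ]] 321.2220809669671
```

Call:
apply_moves(
  moves=[0.085,0.033,-0.018,0,0,0,0,0.085,0.033,-0.018,0,0,0,0,0.085,0.033,-0.018,0,0,0,0,0.085,0.033,-0.018,0,0,0,0,0.085,0.033,-0.018,0,0,0,0,0.085,0.033,-0.018,0,0,0,0,0.085,0.033,-0.018,0,0,0,0,0.085,0.033,-0.018,0,0,0,0],
  newtons=40,
)

```text
clock: 0.87
position: [0.4066, -0.3022, 0.2273]
ee_rot: [0.0, 0.984, 0.18, -0.002]
contact_force: [0.1, 0.1, -0.3]
width: 0.0849
```

Call:
apply_moves(
  moves=[0.085,0.01,0,0,0,0,0.1,0.085,0.01,0,0,0,0,0.1,0.085,0,0,0,0,0,0.1,0.085,0,0,0,0,0,0.08,0.085,0,0,0,0,0,0,0.085,0,0,0,0,0,0,0.085,0,0,0,0,0,0,0.085,0,0,0,0,0,0],
)

```text
clock: 1.53
position: [0.4311, -0.2858, 0.2263]
ee_rot: [-0.002, 1.0, -0.009, -0.001]
contact_force: [0.7, 0.7, -0.2]
width: 0.0849
```

```bash
python3 - <<'E'
from h import *
d=snap('wrist','w1.png'); W=cloud(d); fit(W); s=manip.get_state(); print(s['clock'],s['position'],s['ee_rot'],s['qpos'],s['contact_force'])
E
```

```text
plate ((0.47654053568840027, -0.17517270147800446), (0.151005819439888, 0.28953081369400024), 1.4788047075271606)
sleeve (3392, array([ 0.4549, -0.2581,  0.0553]), ((0.4520288109779358, -0.2130870819091797), (0.05519399791955948, 0.17499475181102753), 1.6415735483169556))
bar (702, array([ 0.4542, -0.2607,  0.0899]), ((0.4581925868988037, -0.20525068044662476), (0.12739914655685425, 0.047567736357450485), 85.1338882446289))
head (1051, array([ 0.4486, -0.1404,  0.0844]), ((0.45412349700927734, -0.1938585638999939), (0.03742068633437157, 0.14676423370838165), 3.721104621887207))
1.5833 [ 0.43103159 -0.28583577  0.22630338] [-0.00210589  0.99995385 -0.00927842 -0.00133342] [-7.21179836e-01  1.94320177e-01  1.62939232e+00  1.49235802e-03
  1.32265098e+00  8.67803667e-01] [-0.23198943 -1.15006565  0.51302573]
```

View pics/w1.png

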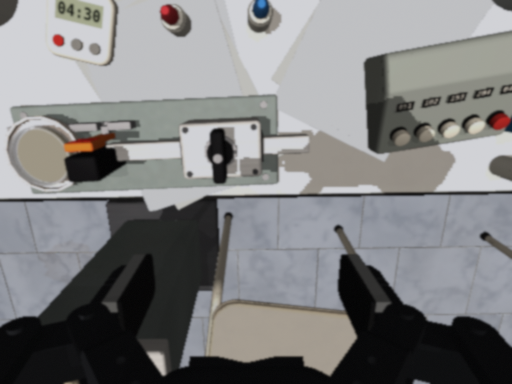

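```bash
cat >> h.py <<'E'
def parts(W,yh=-.19):
    m=(W[...,0]>.36)&(W[...,0]<.52); y=W[...,1]
    for n,a,lo,hi in [('plate',m&(y>-.36)&(y<.04),.010,.0145),('sleeve',m&(y<yh),.053,.058),('bar',m&(y<yh),.087,.096),('head',m&(y>yh)&(y<.02),.082,.0885)]:
        k=(a&(W[...,2]>lo)&(W[...,2]<hi)).astype(np.uint8)
        nn,l,st,_=cv2.connectedComponentsWithStats(k)
        if nn<2: print(n,'none');continue
        j=1+np.argmax(st[1:,4]); q=W[l==j]
        print(n,st[j,4],q.mean(0).round(4),[np.round(v,4) for v in cv2.minAreaRect(q[:,:2].astype(np.float32))])
E
python3 - <<'E'
from h import *
for f in ['w1','side0']:
    print(f);d=dict(np.load(f'pics/{f}.png.npz')); parts(cloud(d))
E
```

```text
w1
plate 5915 [ 0.4852 -0.194   0.0113] [array([ 0.4785, -0.1757]), array([0.044 , 0.2874]), np.float64(1.4361)]
sleeve 3238 [ 0.4551 -0.2615  0.0552] [array([ 0.4534, -0.261 ]), array([0.0552, 0.0792]), np.float64(1.6416)]
bar 700 [ 0.4542 -0.261   0.0899] [array([ 0.4534, -0.2609]), array([0.0477, 0.012 ]), np.float64(1.207)]
head 820 [ 0.4443 -0.1371  0.0848] [array([ 0.4437, -0.1364]), array([0.024 , 0.0303]), np.float64(1.604)]
side0
plate 1374 [ 0.4263 -0.1286  0.013 ] [array([ 0.4494, -0.1747]), array([0.0986, 0.2945]), np.float64(1.1946)]
sleeve 239 [ 0.4479 -0.2448  0.0565] [array([ 0.4525, -0.2583]), array([0.0555, 0.0811]), np.float64(1.2736)]
bar 98 [ 0.4522 -0.2568  0.0905] [array([ 0.4529, -0.2581]), array([0.0483, 0.0143]), np.float64(1.3209)]
head 148 [ 0.4466 -0.1317  0.0857] [array([ 0.4494, -0.1334]), array([0.0312, 0.0367]), np.float64(89.0423)]
```

Knob bar: centre (0.4533, -0.2605), top 0.090, 48×12 mm. Sleeve: 55×79 mm, top 0.055. Both match the sizes given. Stand yaw is about +0.026 rad. I'll move above the knob.

Call:
apply_moves(
  moves=[0.085,0.008,-0.008,0.02,0,0,-0.045,0.085,0.008,-0.008,0.02,0,0,0,0.085,0.006,-0.008,0.02,0,0,0,0.085,0,0,0.02,0,0,0,0.06,0,0,0.02,0,0,0,0.06,0,0,0,0,0,0,0.06,0,0,0,0,0,0,0.06,0,0,0,0,0,0],
)

```text
clock: 2.25
position: [0.4538, -0.2641, 0.1255]
ee_rot: [0.0, 1.0, 0.015, 0.001]
contact_force: [0.3, -0.4, 0.2]
width: 0.0602
```

```bash
cat >> h.py <<'E'
from scipy.spatial.transform import Rotation as Ro
def st(tgt=None,yaw=None):
    s=manip.get_state(); q=s['ee_rot']; T=Ro.from_quat(q[[1,2,3,0]]).as_matrix()
    y=np.arctan2(T[1,0],T[0,0]); print('t',round(s['clock'],2),'p',s['position'].round(4),'yaw',round(y,4),'zax',T[:,2].round(4),'F',s['contact_force'].round(1),'M',s['moment'].round(3),'w',round(s['width'],4),'q6',round(s['qpos'][5],2))
    if tgt is not None: print('shift in tool',(T.T@(np.array(tgt)-s['position'])).round(4))
    if yaw is not None:
        D=Ro.from_euler('z',yaw).as_matrix()@np.diag([1,-1,-1.]); print('rotvec',Ro.from_matrix(T.T@D).as_rotvec().round(4))
    return s
E
python3 - <<'E'
from h import *
st([.4533,-.2605,.072],.026)
d=snap('wrist','w2.png'); parts(cloud(d))
E
```

```text
t 2.25 p [ 0.4538 -0.2641  0.1255] yaw 0.0294 zax [ 1.9e-03 -6.0e-04 -1.0e+00] F [ 0.3 -0.4  0.2] M [-0.008  0.028  0.004] w 0.0602 q6 0.88
shift in tool [-0.0004 -0.0037  0.0535]
rotvec [ 0.0007 -0.0019  0.0034]
plate 10498 [ 0.4848 -0.2     0.0113] [array([ 0.4787, -0.1935]), array([0.0448, 0.252 ]), np.float64(1.5442)]
sleeve 6036 [ 0.4562 -0.2607  0.0553] [array([ 0.4535, -0.2607]), array([0.0548, 0.0791]), np.float64(1.6607)]
bar 1396 [ 0.4551 -0.2607  0.09  ] [array([ 0.4539, -0.2609]), array([0.047 , 0.0118]), np.float64(0.8752)]
head 1676 [ 0.4452 -0.1374  0.0848] [array([ 0.4446, -0.1362]), array([0.0235, 0.0311]), np.float64(1.2577)]
```

View pics/w2.png

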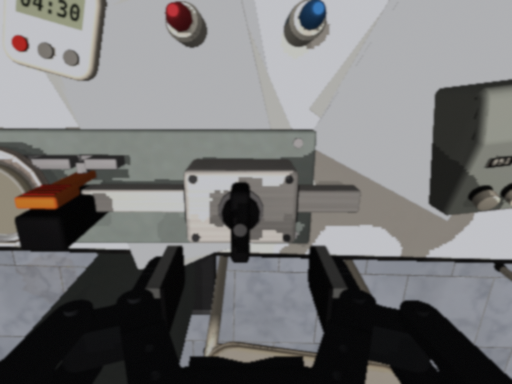

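The wrist view shows the T-knob at (240,215), between the open fingers and centred on the sleeve. The second measurement agrees, so I'll go down.

Call:
apply_moves(
  moves=[0.06,0,-0.0037,0.015,0,0,0,0.06,0,0,0.018,0,0,0,0.06,0,0,0.02,0,0,0,0.06,0,0,0,0,0,0,0.0,0,0,0,0,0,0,0.0,0,0,0,0,0,0,0.0,0,0,0,0,0,0,0.0,0,0,0,0,0,0],
  newtons=40,
)

```text
clock: 2.97
position: [0.4604, -0.2613, 0.0828]
ee_rot: [0.001, 1.0, 0.011, 0.01]
contact_force: [5.8, 24.9, -1.0]
width: 0.0118
```

```bash
python3 - <<'E'
from h import *
st([.4535,-.2607,.072],.026)
E
```

```text
t 2.97 p [ 0.4604 -0.2613  0.0828] yaw 0.0227 zax [ 0.0196 -0.0019 -0.9998] F [ 5.8 24.9 -1. ] M [ 4.076 -0.933 -0.092] w 0.0118 q6 0.89
shift in tool [-0.0071 -0.0008  0.0106]
rotvec [ 0.0024 -0.0196 -0.0033]
```

The descent fell short and drifted in x, so the grip is strained. I'll open, correct and grip again.

Call:
apply_moves(
  moves=[0.04,0,0,0,0,0,0,0.04,0,0,0,0,0,0,0.04,-0.007,0,0.004,0,-0.0196,0,0.04,0,0,0.003,0,0,0,0.04,0,0,0,0,0,0,0.04,0,0,0,0,0,0,0.04,0,0,0,0,0,0,0.04,0,0,0,0,0,0],
)

```text
clock: 3.63
position: [0.4549, -0.2628, 0.0793]
ee_rot: [0.003, 1.0, 0.012, 0.002]
contact_force: [0.3, -0.9, 0.3]
width: 0.0401
```

```bash
python3 - <<'E'
from h import *
st([.4535,-.2607,.072],.026)
d=snap('wrist','w3.png'); parts(cloud(d))
E
```

```text
t 3.63 p [ 0.4549 -0.2628  0.0793] yaw 0.0231 zax [ 0.0042 -0.0068 -1.    ] F [ 0.3 -0.9  0.3] M [-0.02  -0.064  0.022] w 0.0401 q6 0.9
shift in tool [-0.0014 -0.0022  0.0073]
rotvec [ 0.0069 -0.004  -0.003 ]
plate 13977 [ 0.4844 -0.2097  0.0113] [array([ 0.4789, -0.2092]), array([0.0459, 0.2204]), np.float64(1.5939)]
sleeve 7223 [ 0.4612 -0.2612  0.0553] [array([ 0.4535, -0.2606]), array([0.0554, 0.0787]), np.float64(1.3514)]
bar 2244 [ 0.4555 -0.2606  0.09  ] [array([ 0.4537, -0.2607]), array([0.0478, 0.0119]), np.float64(0.4137)]
head 794 [ 0.4441 -0.148   0.0844] [array([ 0.4439, -0.1481]), array([0.01  , 0.0249]), np.float64(80.7065)]
```

View pics/w3.png

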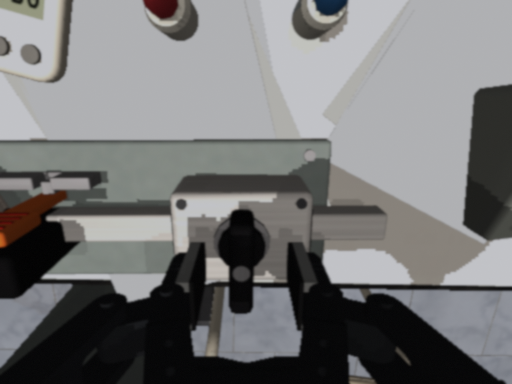

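Call:
apply_moves(
  moves=[0.04,-0.0014,-0.0022,0.007,0.0069,-0.004,0,0.04,0,0,0,0,0,0,0.04,0,0,0.002,0,0,0,0.04,0,0,0,0,0,0,0.04,0,0,0,0,0,0,0.04,0,0,0,0,0,0,0.04,0,0,0,0,0,0,0.04,0,0,0,0,0,0],
)

```text
clock: 4.35
position: [0.4532, -0.2606, 0.0689]
ee_rot: [-0.001, 1.0, 0.011, -0.0]
contact_force: [-0.6, 1.6, -0.1]
width: 0.04
```

```bash
python3 - <<'E'
from h import *
st([.4537,-.2607,.072],.026)
E
```

```text
t 4.35 p [ 0.4532 -0.2606  0.0689] yaw 0.0229 zax [-0.001   0.0011 -1.    ] F [-0.6  1.6 -0.1] M [-0.     0.011 -0.017] w 0.04 q6 0.89
shift in tool [ 0.0005  0.0001 -0.0031]
rotvec [-0.0011  0.0009 -0.0031]
```

Call:
apply_moves(
  moves=[0.04,0.0005,0,-0.003,0,0,0,0.04,0,0,0,0,0,0,0.04,0,0,0,0,0,0,0,0,0,0,0,0,0,0,0,0,0,0,0,0,0,0,0,0,0,0,0,0,0,0,0,0,0,0,0,0,0,0,0,0,0],
)

```text
clock: 5.02
position: [0.4541, -0.2604, 0.073]
ee_rot: [-0.0, 1.0, 0.011, 0.0]
contact_force: [-0.6, -0.5, 0.2]
width: 0.0108
```

```bash
python3 - <<'E'
from h import *
st([.4537,-.2607,.072],.026)
E
```

```text
t 5.02 p [ 0.4541 -0.2604  0.073 ] yaw 0.0227 zax [ 2.e-04  8.e-04 -1.e+00] F [-0.6 -0.5  0.2] M [-0.024 -0.052 -0.069] w 0.0108 q6 0.89
shift in tool [-0.0004  0.0003  0.001 ]
rotvec [-0.0008 -0.0002 -0.0033]
```

That's a clean grip with almost no force. Now a gentle test turn, about 0.12 rad counter-clockwise (rz negative).

Call:
apply_moves(
  moves=[0,0,0,0,0,0,-0.04,0,0,0,0,0,0,-0.04,0,0,0,0,0,0,-0.04,0,0,0,0,0,0,0,0,0,0,0,0,0,0,0,0,0,0,0,0,0,0,0,0,0,0,0,0,0,0,0,0,0,0],
)

```text
schema error: expected a multiple of 7 numbers
```

```bash
python3 - <<'E'
from h import *
st([.4537,-.2607,.072],.026)
E
```

```text
t 5.02 p [ 0.4541 -0.2604  0.073 ] yaw 0.0227 zax [ 2.e-04  8.e-04 -1.e+00] F [-0.6 -0.5  0.2] M [-0.024 -0.052 -0.069] w 0.0108 q6 0.89
shift in tool [-0.0004  0.0003  0.001 ]
rotvec [-0.0008 -0.0002 -0.0033]
```

Call:
apply_moves(
  moves=[0,0,0,0,0,0,-0.04,0,0,0,0,0,0,-0.04,0,0,0,0,0,0,-0.04,0,0,0,0,0,0,0,0,0,0,0,0,0,0,0,0,0,0,0,0,0,0,0,0,0,0,0,0,0,0,0,0,0,0,0],
)

```text
clock: 5.68
position: [0.4541, -0.2603, 0.0729]
ee_rot: [-0.001, 0.997, 0.071, 0.0]
contact_force: [0.0, 1.1, 0.8]
width: 0.0113
```

```bash
python3 - <<'E'
from h import *
st([.4537,-.2607,.072],.026)
E
```

```text
t 5.68 p [ 0.4541 -0.2603  0.0729] yaw 0.1431 zax [ 3.0e-04  1.3e-03 -1.0e+00] F [0.  1.1 0.8] M [-0.018  0.042 -0.166] w 0.0113 q6 0.77
shift in tool [-0.0004  0.0004  0.0009]
rotvec [-0.0012 -0.0004  0.1171]
```

The moment rose to -0.17 N m at 0.12 rad. That is more than the 0.05 N m of a free turn and looks like the spring, so I'll go back and try clockwise.

Call:
apply_moves(
  moves=[0,0,0,0,0,0,0.05,0,0,0,0,0,0,0.05,0,0,0,0,0,0,0.05,0,0,0,0,0,0,0.05,0,0,0,0,0,0,0.05,0,0,0,0,0,0,0,0,0,0,0,0,0,0,0,0,0,0,0,0,0],
)

```text
clock: 6.35
position: [0.4541, -0.2606, 0.0729]
ee_rot: [-0.0, 0.998, -0.058, -0.0]
contact_force: [0.1, 0.3, 0.6]
width: 0.0107
```

```bash
python3 - <<'E'
from h import *
st([.4537,-.2607,.072],.026)
E
```

```text
t 6.35 p [ 0.4541 -0.2606  0.0729] yaw -0.116 zax [-0.e+00  3.e-04 -1.e+00] F [0.1 0.3 0.6] M [ 0.    -0.002 -0.075] w 0.0107 q6 1.03
shift in tool [-0.0004  0.0001  0.0009]
rotvec [-0.0003  0.     -0.142 ]
```

A 0.14 rad clockwise turn brought no resisting rise in the moment. A bit further, to confirm.

Call:
apply_moves(
  moves=[0,0,0,0,0,0,0.06,0,0,0,0,0,0,0.06,0,0,0,0,0,0,0,0,0,0,0,0,0,0,0,0,0,0,0,0,0,0,0,0,0,0,0,0,0,0,0,0,0,0,0,0,0,0,0,0,0,0],
)

```text
clock: 7.02
position: [0.4541, -0.2608, 0.0729]
ee_rot: [0.0, 0.993, -0.116, -0.0]
contact_force: [0.5, 1.2, -0.0]
width: 0.0109
```

```bash
python3 - <<'E'
from h import *
st([.4537,-.2607,.072],.026)
E
```

```text
t 7.02 p [ 0.4541 -0.2608  0.0729] yaw -0.2317 zax [-2.e-04 -1.e-04 -1.e+00] F [ 0.5  1.2 -0. ] M [ 0.054 -0.016 -0.054] w 0.0109 q6 1.15
shift in tool [-0.0004  0.      0.0009]
rotvec [ 1.000e-04  2.000e-04 -2.577e-01]
```

The moment stays flat at about -0.06, so clockwise is the free way. I'll turn to about -1.2.

Call:
apply_moves(
  moves=[0,0,0,0,0,0,0.09,0,0,0,0,0,0,0.09,0,0,0,0,0,0,0.09,0,0,0,0,0,0,0.09,0,0,0,0,0,0,0.09,0,0,0,0,0,0,0.09,0,0,0,0,0,0,0,0,0,0,0,0,0,0],
)

```text
clock: 7.68
position: [0.4537, -0.2614, 0.0729]
ee_rot: [0.001, 0.923, -0.385, -0.0]
contact_force: [-0.2, 0.5, 0.7]
width: 0.0112
```

```bash
python3 - <<'E'
from h import *
st([.4537,-.2607,.072],-1.18)
E
```

```text
t 7.68 p [ 0.4537 -0.2614  0.0729] yaw -0.7901 zax [-0.0012 -0.0015 -1.    ] F [-0.2  0.5  0.7] M [ 0.038  0.014 -0.043] w 0.0112 q6 1.71
shift in tool [-0.0005 -0.0005  0.0009]
rotvec [ 0.0018 -0.0006  0.3899]
```

Call:
apply_moves(
  moves=[0,0,0,0,0,0,0.1,0,0,0,0,0,0,0.1,0,0,0,0,0,0,0.1,0,0,0,0,0,0,0.09,0,0,0,0,0,0,0,0,0,0,0,0,0,0,0,0,0,0,0,0,0,0,0,0,0,0,0,0],
)

```text
clock: 8.35
position: [0.4532, -0.2617, 0.0729]
ee_rot: [0.001, 0.832, -0.555, -0.0]
contact_force: [-0.6, 0.2, -0.1]
width: 0.011
```

```bash
python3 - <<'E'
from h import *
st([.4537,-.2607,.072],-1.18)
E
```

```text
t 8.35 p [ 0.4532 -0.2617  0.0729] yaw -1.1761 zax [-0.0021 -0.002  -1.    ] F [-0.6  0.2 -0.1] M [ 0.091 -0.028 -0.037] w 0.011 q6 2.09
shift in tool [-0.0007 -0.0008  0.0009]
rotvec [ 0.0027 -0.001   0.0039]
```

Call:
apply_moves(
  moves=[0.05,0,0,0,0,0,0,0.05,0,0,0,0,0,0,0.05,0,0,0,0,0,0,0.05,0,0,-0.02,0,0,0,0.05,0,0,-0.03,0,0,0,0.05,0,0,-0.03,0,0,0,0.08,0,0,-0.02,0,0,-0.12,0.08,0,0,0,0,0,-0.12],
)

```text
clock: 9.02
position: [0.452, -0.2607, 0.1745]
ee_rot: [0.001, 0.896, -0.445, -0.004]
contact_force: [0.7, 0.1, -0.2]
width: 0.0727
```

Call:
apply_moves(
  moves=[0.08,0,0,0,0,0,-0.12,0.08,0,0,0,0,0,-0.12,0.08,0,0,0,0,0,-0.12,0.08,0,0,0,0,0,-0.12,0.08,0,0,0,0,0,-0.12,0.08,0,0,0,0,0,-0.12,0.08,0,0,0,0,0,-0.12,0.08,0,0,0,0,0,-0.12],
)

```text
clock: 9.68
position: [0.4533, -0.2618, 0.1779]
ee_rot: [0.002, 0.999, 0.039, -0.001]
contact_force: [0.3, 0.4, 0.1]
width: 0.0799
```

```bash
python3 - <<'E'
from h import *
st([.449,-.135,.13],1.597)
d=snap('wrist','w4.png'); parts(cloud(d))
E
```

```text
t 9.68 p [ 0.4533 -0.2618  0.1779] yaw 0.0779 zax [-0.0022 -0.0032 -1.    ] F [0.3 0.4 0.1] M [-0.008  0.012 -0.021] w 0.0799 q6 0.84
shift in tool [ 0.0057 -0.1269  0.0476]
rotvec [ 6.0000e-04  4.2000e-03 -1.5191e+00]
plate 7947 [ 0.4851 -0.1899  0.0113] [array([ 0.478 , -0.1754]), array([0.0453, 0.2887]), np.float64(1.5864)]
sleeve 3744 [ 0.4573 -0.2608  0.0553] [array([ 0.4537, -0.2607]), array([0.0553, 0.0788]), np.float64(2.16)]
bar 912 [ 0.4542 -0.2609  0.09  ] [array([ 0.4534, -0.2606]), array([0.0122, 0.0479]), np.float64(22.4657)]
head 1120 [ 0.4448 -0.1372  0.0849] [array([ 0.4439, -0.1365]), array([0.0241, 0.0305]), np.float64(1.8191)]
```

View pics/w4.png

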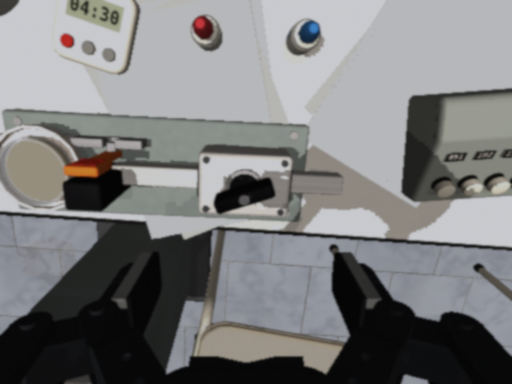

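The bar is now at -67.5°, about -1.2 rad relative, so the clamp is loose. In the picture the bar is slanted at (243,195) and the button head is at (95,180). Moving to the head.

Call:
apply_moves(
  moves=[0.08,0.001,-0.031,0,0,0,0,0.08,0.001,-0.031,0,0,0,0,0.08,0.001,-0.031,0,0,0,0,0.08,0.001,-0.031,0,0,0,0,0.08,0,0,0,0,0,-0.12,0.08,0,0,0,0,0,-0.12,0.08,0,0,0,0,0,-0.12,0.08,0,0,0,0,0,-0.12],
)

```text
clock: 10.4
position: [0.4472, -0.133, 0.1767]
ee_rot: [0.002, 0.961, 0.277, -0.001]
contact_force: [0.0, 0.6, 0.4]
width: 0.0802
```

Call:
apply_moves(
  moves=[0.08,0,0,0,0,0,-0.12,0.08,0,0,0,0,0,-0.12,0.08,0,0,0,0,0,-0.12,0.08,0,0,0,0,0,-0.12,0.08,0,0,0,0,0,-0.12,0.08,0,0,0,0,0,-0.12,0.08,0,0,0,0,0,-0.12,0.08,0,0,0,0,0,-0.12],
)

```text
clock: 11.07
position: [0.4468, -0.1321, 0.1768]
ee_rot: [0.001, 0.714, 0.701, -0.002]
contact_force: [0.6, -0.1, -0.5]
width: 0.0801
```

```bash
python3 - <<'E'
from h import *
st([.447,-.1365,.12],1.597)
d=snap('wrist','w5.png'); W=cloud(d); parts(W)
im=d['image'].astype(int); o=(im[...,0]>150)&(im[...,2]<80)&(im[...,1]<150)&(abs(W[...,0]-.46)<.04)&(abs(W[...,1]+.135)<.03)&(W[...,2]>.03)
q=W[o]; print('orange',len(q),np.percentile(q,[2,50,98],axis=0).round(4))
b=(im.sum(-1)<150)&(abs(W[...,0]-.445)<.03)&(abs(W[...,1]+.136)<.03)&(W[...,2]>.08)&(W[...,2]<.09);q=W[b]; print('black',len(q),np.percentile(q,[2,50,98],axis=0).round(4))
E
```

```text
t 11.07 p [ 0.4468 -0.1321  0.1768] yaw 1.5526 zax [-7.0e-04 -4.6e-03 -1.0e+00] F [ 0.6 -0.1 -0.5] M [ 0.01  -0.088 -0.006] w 0.0801 q6 -0.41
shift in tool [-0.0041  0.0003  0.0568]
rotvec [-0.0008  0.0046 -0.0444]
plate 5476 [ 0.4143 -0.1676  0.0116] [array([ 0.4207, -0.1765]), array([0.0397, 0.288 ]), np.float64(1.4661)]
sleeve 2645 [ 0.4524 -0.2525  0.0556] [array([ 0.4527, -0.2604]), array([0.0557, 0.0809]), np.float64(2.0404)]
bar 612 [ 0.4528 -0.2584  0.0902] [array([ 0.4528, -0.2601]), array([0.0122, 0.0482]), np.float64(22.7189)]
head 1101 [ 0.4435 -0.1349  0.0852] [array([ 0.4435, -0.1357]), array([0.024 , 0.0295]), np.float64(1.3996)]
orange 273 [[ 0.461  -0.147   0.0805]
 [ 0.4642 -0.1351  0.0833]
 [ 0.4675 -0.1234  0.0848]]
black 1054 [[ 0.4328 -0.1483  0.0819]
 [ 0.4435 -0.1339  0.0853]
 [ 0.4542 -0.1212  0.0868]]
```

View pics/w5.png

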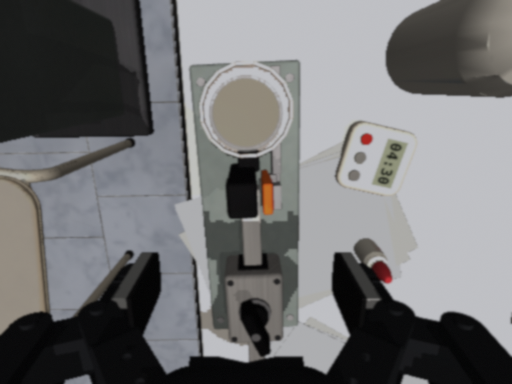

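The head spans x 0.4315–0.4677 (36 mm) and y -0.151 to -0.121, with its top at 0.0855, all as specified. Grip centre is (0.4465, -0.136). I'll align and go down.

Call:
apply_moves(
  moves=[0.065,-0.004,0,0.01,0,0.0046,-0.045,0.065,0,0,0.02,0,0,0,0.065,0,0,0.02,0,0,0,0.065,0,0,0.02,0,0,0,0.065,0,0,0.01,0,0,0,0.065,0,0,0,0,0,0,0.065,0,0,0,0,0,0,0.065,0,0,0,0,0,0],
)

```text
clock: 11.78
position: [0.4487, -0.1374, 0.0959]
ee_rot: [0.002, 0.706, 0.708, 0.001]
contact_force: [0.0, 0.9, -0.1]
width: 0.065
```

```bash
python3 - <<'E'
from h import *
st([.4465,-.136,.052],1.597)
E
```

```text
t 11.78 p [ 0.4487 -0.1374  0.0959] yaw 1.5728 zax [ 0.0045 -0.0025 -1.    ] F [ 0.   0.9 -0.1] M [-0.045 -0.029 -0.035] w 0.065 q6 -0.45
shift in tool [ 0.0015 -0.0024  0.0438]
rotvec [ 0.0045  0.0026 -0.0242]
```

Call:
apply_moves(
  moves=[0.065,0.0015,-0.0024,0.01,0.0045,0.0026,-0.024,0.065,0,0,0.012,0,0,0,0.065,0,0,0.012,0,0,0,0.065,0,0,0.006,0,0,0,0.065,0,0,0.003,0,0,0,0.065,0,0,0,0,0,0,0.065,0,0,0,0,0,0,0.065,0,0,0,0,0,0],
)

```text
clock: 12.45
position: [0.4498, -0.1373, 0.0544]
ee_rot: [0.005, 0.697, 0.717, 0.002]
contact_force: [0.7, 0.1, -1.3]
width: 0.065
```

```bash
python3 - <<'E'
from h import *
st([.4465,-.136,.052],1.597)
E
```

```text
t 12.45 p [ 0.4498 -0.1373  0.0544] yaw 1.5981 zax [ 0.0089 -0.0041 -1.    ] F [ 0.7  0.1 -1.3] M [ 0.02  -0.005 -0.027] w 0.065 q6 -0.47
shift in tool [ 0.0014 -0.0033  0.0023]
rotvec [0.0087 0.0043 0.0011]
```

Call:
apply_moves(
  moves=[0.065,0.0013,-0.0035,0.002,0.0087,0.0043,0,0.065,0,0,0,0,0,0,0.065,0,0,0,0,0,0,0.065,0,0,0,0,0,0,0.02,0,0,0,0,0,0,0.02,0,0,0,0,0,0,0.02,0,0,0,0,0,0,0.02,0,0,0,0,0,0],
  newtons=30,
)

```text
clock: 13.12
position: [0.446, -0.1366, 0.0548]
ee_rot: [0.001, 0.697, 0.717, -0.0]
contact_force: [-1.1, -0.9, -2.0]
width: 0.0284
```

```bash
python3 - <<'E'
from h import *
st([.4465,-.136,.052],1.597)
E
```

```text
t 13.12 p [ 0.446  -0.1366  0.0548] yaw 1.5995 zax [ 3.0e-04 -1.5e-03 -1.0e+00] F [-1.1 -0.9 -2. ] M [-0.012 -0.523  0.119] w 0.0284 q6 -0.47
shift in tool [0.0006 0.0005 0.0028]
rotvec [0.0002 0.0015 0.0025]
```

Squeezed in, with low force. Sliding out gently.

Call:
apply_moves(
  moves=[0.02,0.003,0,0,0,0,0,0.02,0.004,0,0,0,0,0,0.02,0.005,0,0,0,0,0,0.02,0.005,0,0,0,0,0,0.02,0.004,0,0,0,0,0,0.02,0.002,0,0,0,0,0,0.02,0,0,0,0,0,0,0.02,0,0,0,0,0,0],
)

```text
clock: 13.78
position: [0.4454, -0.1116, 0.0547]
ee_rot: [0.002, 0.696, 0.718, -0.001]
contact_force: [-0.8, -1.7, 0.5]
width: 0.0284
```

```bash
python3 - <<'E'
from h import *
st([.4460-.04*.026,-.0966,.055],1.597)
E
```

```text
t 13.78 p [ 0.4454 -0.1116  0.0547] yaw 1.6013 zax [ 0.0014 -0.0034 -1.    ] F [-0.8 -1.7  0.5] M [ 0.035 -0.307  0.091] w 0.0284 q6 -0.42
shift in tool [ 0.015   0.     -0.0003]
rotvec [0.0013 0.0035 0.0043]
```

Call:
apply_moves(
  moves=[0.02,0.003,0,0,0,0,0,0.02,0.004,0,0,0,0,0,0.02,0.004,0,0,0,0,0,0.02,0.002,0,0,0,0,0,0.02,0,0,0,0,0,0,0.02,0,0,0,0,0,0,0.02,0,0,0,0,0,0,0.02,0,0,0,0,0,0],
)

```text
clock: 14.45
position: [0.445, -0.0973, 0.0547]
ee_rot: [0.002, 0.696, 0.718, -0.001]
contact_force: [-1.5, -1.1, 0.8]
width: 0.0287
```

```bash
python3 - <<'E'
from h import *
st([.4460-.04*.026,-.0966,.055],1.597)
d=snap('wrist','w6.png')
E
```

```text
t 14.45 p [ 0.445  -0.0973  0.0547] yaw 1.601 zax [ 0.0013 -0.0034 -1.    ] F [-1.5 -1.1  0.8] M [ 0.026 -0.35   0.102] w 0.0287 q6 -0.39
shift in tool [ 0.0007 -0.     -0.0003]
rotvec [0.0012 0.0035 0.004 ]
```

View pics/w6.png

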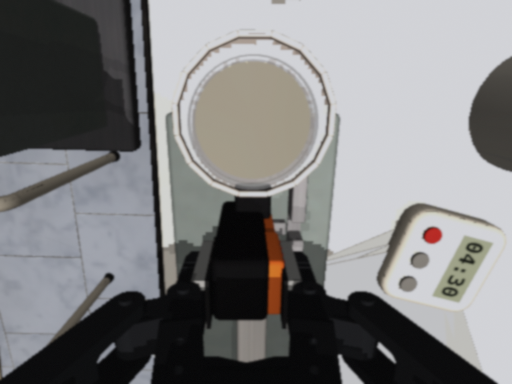

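The head has moved to (245,270) and the dish still lies on the tray at (255,120). I'll trim by 0.7 mm, then let go.

Call:
apply_moves(
  moves=[0.02,0.0007,0,0,0,0,0,0.02,0,0,0,0,0,0,0.035,0,0,0,0,0,0,0.06,0,0,0,0,0,0,0.06,0,0,0,0,0,0,0.06,0,0,0,0,0,0,0.06,0,0,0,0,0,0,0.06,0,0,0,0,0,0],
)

```text
clock: 15.17
position: [0.4473, -0.0962, 0.0546]
ee_rot: [0.002, 0.697, 0.717, 0.001]
contact_force: [0.4, 0.7, -0.4]
width: 0.0601
```

```bash
cat >> h.py <<'E'
def headx(d,yc):
    W=cloud(d); im=d['image'].astype(int)
    o=(im[...,0]>150)&(im[...,2]<80)&(im[...,1]<150)&(abs(W[...,0]-.46)<.04)&(abs(W[...,1]-yc)<.03)&(W[...,2]>.078)
    b=(im.sum(-1)<150)&(abs(W[...,0]-.445)<.018)&(abs(W[...,1]-yc)<.03)&(W[...,2]>.0815)&(W[...,2]<.09)
    for n,m in [('orange',o),('black',b)]:
        q=W[m]; print(n,len(q)); print(np.percentile(q,[1,2,50,98,99],axis=0).round(4) if len(q) else '')
E
python3 - <<'E'
from h import *
st()
d=snap('wrist','w7.png'); headx(d,-.096)
E
```

```text
t 15.17 p [ 0.4473 -0.0962  0.0546] yaw 1.5982 zax [ 0.0047 -0.0019 -1.    ] F [ 0.4  0.7 -0.4] M [ 0.033 -0.01   0.024] w 0.0601 q6 -0.39
orange 365
[[ 0.4591 -0.0924  0.0814]
 [ 0.4591 -0.0923  0.0818]
 [ 0.4628 -0.0867  0.0832]
 [ 0.4663 -0.0826  0.0845]
 [ 0.4665 -0.0825  0.0847]]
black 3691
[[ 0.4312 -0.1088  0.0819]
 [ 0.4315 -0.1082  0.0822]
 [ 0.4428 -0.093   0.0853]
 [ 0.4542 -0.0807  0.0865]
 [ 0.4547 -0.0805  0.0866]]
```

View pics/w7.png

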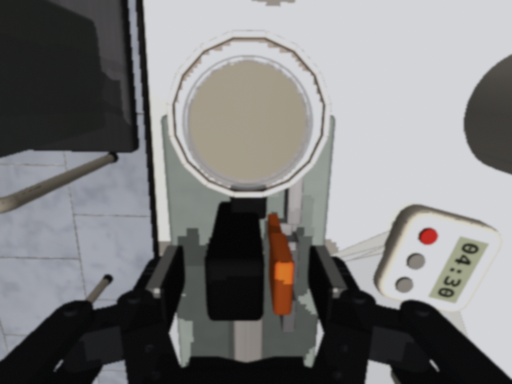

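The button is out: the total width is 36 mm again, and the head moved 40.3 mm. Now up and back to the clamp, taking the bar the other way round (yaw 1.965).

Call:
apply_moves(
  moves=[0.06,0,0,-0.02,0,0,0,0.06,0,0,-0.03,0,0,0,0.06,0,0,-0.03,0,0,0,0.06,-0.035,0,-0.01,0,0,0,0.06,-0.035,0,0,0,0,0,0.06,-0.035,0,0,0,0,0,0.06,-0.035,0,0,0,0,0,0.06,-0.02,0,0,0,0,0],
)

```text
clock: 15.88
position: [0.4487, -0.2558, 0.1484]
ee_rot: [-0.0, 0.694, 0.72, -0.0]
contact_force: [-0.4, -0.6, -0.0]
width: 0.0603
```

Call:
apply_moves(
  moves=[0.06,0,0,0,0,0,-0.1,0.06,0,0,0,0,0,-0.1,0.06,0,0,0,0,0,-0.1,0.06,0,0,0,0,0,-0.07,0.06,0,0,0,0,0,0,0.06,0,0,0,0,0,0,0.06,0,0,0,0,0,0,0.06,0,0,0,0,0,0],
)

```text
clock: 16.55
position: [0.4472, -0.2628, 0.1474]
ee_rot: [-0.001, 0.548, 0.837, -0.001]
contact_force: [-0.1, -0.5, -0.2]
width: 0.06
```

```bash
python3 - <<'E'
from h import *
st([.4535,-.2607,.1],1.965)
d=snap('wrist','w8.png'); parts(cloud(d),-.17); headx(d,-.096)
snap('side','s8.png')
E
```

```text
t 16.55 p [ 0.4472 -0.2628  0.1474] yaw 1.9826 zax [-2.6e-03 -7.0e-04 -1.0e+00] F [-0.1 -0.5 -0.2] M [ 0.017 -0.051 -0.038] w 0.06 q6 -1.07
shift in tool [-0.0006  0.0067  0.0474]
rotvec [-0.0027 -0.0004  0.0176]
plate 9365 [ 0.42   -0.1949  0.0114] [array([ 0.4227, -0.2157]), array([0.0419, 0.2106]), np.float64(1.4985)]
sleeve 4894 [ 0.4507 -0.2555  0.0554] [array([ 0.4526, -0.2608]), array([0.0551, 0.0793]), np.float64(1.5045)]
bar 1150 [ 0.4521 -0.2595  0.0901] [array([ 0.4527, -0.2606]), array([0.012 , 0.0478]), np.float64(22.4947)]
head none
orange 0

black 0
```

View pics/w8.png

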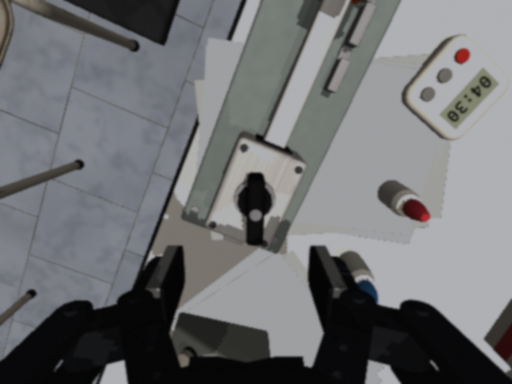

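Call:
apply_moves(
  moves=[0.05,-0.0006,0.006,0.01,-0.0027,0,0.0176,0.05,0,0,0.015,0,0,0,0.05,0,0,0.015,0,0,0,0.05,0,0,0.01,0,0,0,0.05,0,0,0,0,0,0,0.05,0,0,0,0,0,0,0.05,0,0,0,0,0,0,0.05,0,0,0,0,0,0],
)

```text
clock: 17.32
position: [0.455, -0.2611, 0.0979]
ee_rot: [0.002, 0.556, 0.831, 0.0]
contact_force: [0.0, -0.0, -0.3]
width: 0.05
```

```bash
python3 - <<'E'
from h import *
st([.4533,-.2607,.0725],1.965)
E
```

```text
t 17.32 p [ 0.455  -0.2611  0.0979] yaw 1.9627 zax [ 0.0039 -0.0026 -1.    ] F [ 0.  -0.  -0.3] M [ 0.037 -0.005  0.067] w 0.05 q6 -1.05
shift in tool [ 0.0011 -0.0015  0.0254]
rotvec [ 0.0027  0.0039 -0.0023]
```

Call:
apply_moves(
  moves=[0.05,0.001,-0.0015,0.006,0.0027,0.0039,0,0.05,0,0,0.008,0,0,0,0.05,0,0,0.006,0,0,0,0.05,0,0,0.002,0,0,0,0.05,0,0,0,0,0,0,0.05,0,0,0,0,0,0,0.05,0,0,0,0,0,0,0.05,0,0,0,0,0,0],
)

```text
clock: 17.98
position: [0.454, -0.2616, 0.0753]
ee_rot: [0.001, 0.556, 0.831, -0.0]
contact_force: [-0.1, 1.1, 0.2]
width: 0.0502
```

```bash
python3 - <<'E'
from h import *
st([.4533,-.2607,.0725],1.965)
E
```

```text
t 17.98 p [ 0.454  -0.2616  0.0753] yaw 1.9624 zax [ 0.0022 -0.0018 -1.    ] F [-0.1  1.1  0.2] M [ 0.037  0.019 -0.021] w 0.0502 q6 -1.05
shift in tool [ 0.0011 -0.0003  0.0028]
rotvec [ 0.0013  0.0025 -0.0026]
```

Call:
apply_moves(
  moves=[0.05,0.001,-0.0003,0.002,0.001,0.0025,0,0.05,0,0,0,0,0,0,0,0,0,0,0,0,0,0,0,0,0,0,0,0,0,0,0,0,0,0,0,0,0,0,0,0,0,0,0,0,0,0,0,0,0,0,0,0,0,0,0,0],
  newtons=40,
)

```text
clock: 18.65
position: [0.4532, -0.2612, 0.0739]
ee_rot: [0.0, 0.556, 0.831, -0.0]
contact_force: [-0.8, -0.3, -0.2]
width: 0.011
```

```bash
python3 - <<'E'
from h import *
st([.4533,-.2607,.0725],1.965)
E
```

```text
t 18.65 p [ 0.4532 -0.2612  0.0739] yaw 1.9626 zax [ 4.e-04 -1.e-03 -1.e+00] F [-0.8 -0.3 -0.2] M [0.001 0.033 0.034] w 0.011 q6 -1.05
shift in tool [0.0004 0.0003 0.0014]
rotvec [ 0.      0.0011 -0.0024]
```

Call:
apply_moves(
  moves=[0,0,0,0,0,0,-0.09,0,0,0,0,0,0,-0.09,0,0,0,0,0,0,-0.09,0,0,0,0,0,0,-0.09,0,0,0,0,0,0,-0.09,0,0,0,0,0,0,-0.09,0,0,0,0,0,0,0,0,0,0,0,0,0,0],
)

```text
clock: 19.32
position: [0.4535, -0.2608, 0.0739]
ee_rot: [0.001, 0.303, 0.953, 0.0]
contact_force: [-1.2, -0.0, 0.3]
width: 0.0111
```

```bash
python3 - <<'E'
from h import *
st([.4535,-.2607,.0725],.026+np.pi)
E
```

```text
t 19.32 p [ 0.4535 -0.2608  0.0739] yaw 2.525 zax [ 1.5e-03 -1.0e-04 -1.0e+00] F [-1.2 -0.   0.3] M [-0.009  0.115 -0.047] w 0.0111 q6 -1.61
shift in tool [0.0001 0.0001 0.0014]
rotvec [ 3.000e-04  1.500e-03 -6.426e-01]
```

Call:
apply_moves(
  moves=[0,0,0,0,0,0,-0.09,0,0,0,0,0,0,-0.09,0,0,0,0,0,0,-0.09,0,0,0,0,0,0,-0.09,0,0,0,0,0,0,-0.09,0,0,0,0,0,0,-0.07,0,0,0,0,0,0,0,0,0,0,0,0,0,0],
)

```text
clock: 19.98
position: [0.4536, -0.2604, 0.0739]
ee_rot: [0.001, 0.046, 0.999, 0.001]
contact_force: [0.5, -0.2, 0.6]
width: 0.0111
```

```bash
python3 - <<'E'
from h import *
st([.4535,-.2607,.0725],.026+np.pi)
E
```

```text
t 19.98 p [ 0.4536 -0.2604  0.0739] yaw 3.0499 zax [ 0.0018  0.001  -1.    ] F [ 0.5 -0.2  0.6] M [0.019 0.081 0.102] w 0.0111 q6 -2.14
shift in tool [ 0.0001 -0.0003  0.0014]
rotvec [ 0.001   0.0018 -0.1177]
```

Call:
apply_moves(
  moves=[0,0,0,0,0,0,-0.05,0,0,0,0,0,0,-0.05,0,0,0,0,0,0,-0.04,0,0,0,0,0,0,0,0,0,0,0,0,0,0,0,0,0,0,0,0,0,0,0,0,0,0,0,0,0,0,0,0,0,0,0],
)

```text
clock: 20.65
position: [0.4536, -0.2603, 0.0739]
ee_rot: [0.001, -0.018, 1.0, 0.001]
contact_force: [-0.1, -0.6, 0.7]
width: 0.0109
```

```bash
python3 - <<'E'
from h import *
st([.4535,-.2607,.0725],.026+np.pi)
E
```

```text
t 20.65 p [ 0.4536 -0.2603  0.0739] yaw -3.1063 zax [ 0.0017  0.0013 -1.    ] F [-0.1 -0.6  0.7] M [0.017 0.111 0.099] w 0.0109 q6 -2.26
shift in tool [ 0.0001 -0.0004  0.0014]
rotvec [0.0012 0.0017 0.0093]
```

A small further turn to feel the tight stop, well within the allowed strain.

Call:
apply_moves(
  moves=[0,0,0,0,0,0,-0.03,0,0,0,0,0,0,-0.03,0,0,0,0,0,0,0,0,0,0,0,0,0,0,0,0,0,0,0,0,0,0,0,0,0,0,0,0,0,0,0,0,0,0,0,0,0,0,0,0,0,0],
)

```text
clock: 21.32
position: [0.4536, -0.2603, 0.0739]
ee_rot: [0.001, -0.045, 0.999, 0.001]
contact_force: [-0.6, -0.6, 1.1]
width: 0.011
```

```bash
python3 - <<'E'
from h import *
st([.4535,-.2607,.0725],.026+np.pi)
E
```

```text
t 21.32 p [ 0.4536 -0.2603  0.0739] yaw -3.051 zax [ 0.0018  0.0015 -1.    ] F [-0.6 -0.6  1.1] M [ 0.024  0.075 -0.105] w 0.011 q6 -2.32
shift in tool [ 0.0002 -0.0004  0.0014]
rotvec [0.0014 0.0019 0.0646]
```

The moment swung by -0.2 N m, so the stop is reached. Releasing and rising.

Call:
apply_moves(
  moves=[0,0,0,0,0,0,0.03,0,0,0,0,0,0,0.03,0.05,0,0,0,0,0,0,0.05,0,0,0,0,0,0,0.05,0,0,0,0,0,0,0.05,0,0,-0.02,0,0,0,0.05,0,0,-0.03,0,0,0,0.05,0,0,-0.03,0,0,0],
)

```text
clock: 21.98
position: [0.4499, -0.2571, 0.1493]
ee_rot: [-0.005, -0.015, 1.0, 0.006]
contact_force: [1.0, -0.4, 1.1]
width: 0.0503
```

Call:
apply_moves(
  moves=[0.05,0.03,0,-0.03,0,0,0,0.05,0.03,0,-0.02,0,0,0,0.05,0.03,0,0,0,0,0,0.05,0,0,0,0,0,0,0.05,0,0,0,0,0,0,0.05,0,0,0,0,0,0,0.05,0,0,0,0,0,0,0.05,0,0,0,0,0,0],
)

```text
clock: 22.65
position: [0.3644, -0.2634, 0.2081]
ee_rot: [0.002, -0.018, 1.0, 0.0]
contact_force: [-1.0, -1.2, 0.2]
width: 0.0501
```

```bash
python3 - <<'E'
from h import *
st()
d=snap('wrist','w9.png'); parts(cloud(d),-.17); headx(d,-.096)
d=snap('side','s9.png'); parts(cloud(d),-.17); headx(d,-.096)
im=cv2.imread('pics/s9.png'); cv2.imwrite('pics/s9c.png',cv2.resize(im[130:290,180:370],None,fx=3.6,fy=3.6,interpolation=cv2.INTER_CUBIC))
E
```

```text
t 22.65 p [ 0.3644 -0.2634  0.2081] yaw -3.1058 zax [ 4.1e-03  8.0e-04 -1.0e+00] F [-1.  -1.2  0.2] M [ 0.021  0.031 -0.033] w 0.0501 q6 -2.39
plate 7173 [ 0.4227 -0.1812  0.0112] [array([ 0.4495, -0.1769]), array([0.0992, 0.2881]), np.float64(1.6673)]
sleeve 2714 [ 0.4497 -0.2617  0.0551] [array([ 0.4524, -0.2614]), array([0.0552, 0.0786]), np.float64(1.6178)]
bar 561 [ 0.4512 -0.2615  0.0898] [array([ 0.4526, -0.2616]), array([0.048 , 0.0115]), np.float64(2.3377)]
head 703 [ 0.4411 -0.0977  0.0846] [array([ 0.4422, -0.0969]), array([0.0244, 0.0295]), np.float64(2.0153)]
orange 147
[[ 0.4582 -0.1082  0.0812]
 [ 0.4584 -0.1079  0.0816]
 [ 0.4613 -0.0968  0.0828]
 [ 0.4645 -0.0858  0.084 ]
 [ 0.4647 -0.0856  0.0842]]
black 697
[[ 0.4303 -0.1114  0.0818]
 [ 0.4304 -0.1112  0.0819]
 [ 0.4407 -0.0985  0.0847]
 [ 0.4533 -0.0844  0.086 ]
 [ 0.4535 -0.084   0.0862]]
plate 1127 [ 0.417  -0.1602  0.013 ] [array([ 0.424 , -0.1741]), array([0.0483, 0.2889]), np.float64(1.4941)]
sleeve 257 [ 0.4476 -0.2455  0.0565] [array([ 0.4524, -0.2582]), array([0.0554, 0.0808]), np.float64(1.3367)]
bar 95 [ 0.4522 -0.257   0.0905] [array([ 0.453 , -0.2582]), array([0.0488, 0.0131]), np.float64(0.3539)]
head 155 [ 0.4461 -0.0921  0.0859] [array([ 0.4484, -0.0937]), array([0.0367, 0.0293]), np.float64(0.6286)]
orange 21
[[ 0.4582 -0.1037  0.083 ]
 [ 0.4583 -0.1035  0.083 ]
 [ 0.4603 -0.0906  0.0848]
 [ 0.463  -0.0823  0.0864]
 [ 0.4631 -0.082   0.0865]]
black 106
[[ 0.4305 -0.1049  0.0815]
 [ 0.4305 -0.1042  0.0815]
 [ 0.4398 -0.0876  0.0867]
 [ 0.4513 -0.0796  0.0881]
 [ 0.4517 -0.079   0.0883]]
```

View pics/w9.png

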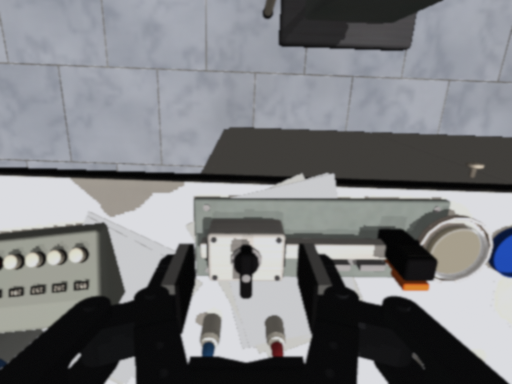

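View pics/s9c.png

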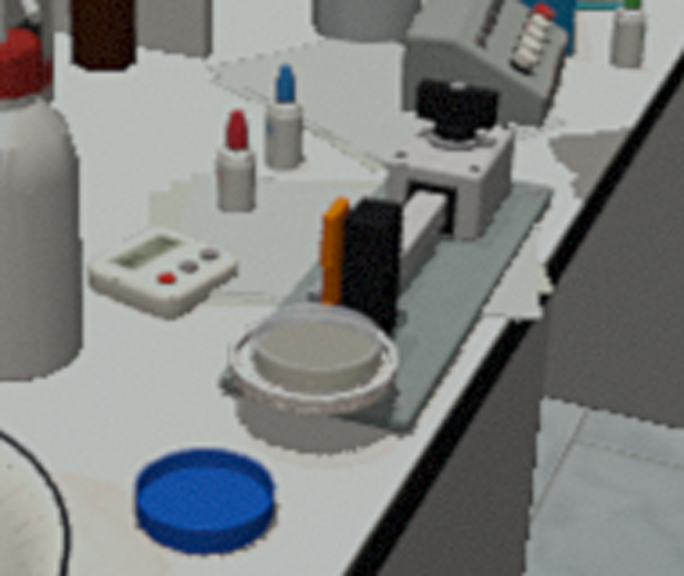

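The checks agree: the carriage is out 39.8 mm, the button is out, and the bar is back at its start angle (0.4–2.3°, against 0.4–1.3° before). The dish is on its tray at (315,355), and the bottles and timer are where they were. Handing in.

```bash
python3 -c "
from rig import workorder
print(workorder.sign_off())"
```

```text
the job is handed in; nothing more can be done
None
```

The petri dish is out at the next stop of its stand and the clamp is turned back to tight. I handed the job in at about 22.7 s, with the arm clear of everything.

- **Clamp direction:** a gentle 0.12 rad test counter-clockwise met resistance of about 0.17 N m, so I reversed. Clockwise turned freely, and I loosened the clamp to about -1.2 rad.
- **Slide:** I squeezed the button, slid the carriage out and let go. I then turned the clamp back until I felt the stop, about 0.07 rad past tight. That is well under the 0.38 rad that counts as forced.
- **Last checks:** the side camera puts the carriage out by 39.8 mm. The button popped out, with the head back to its full 36 mm width just after I let go. The knob bar sits at 0.4–2.3°, against 0.4–1.3° at the start. The dish lies on its tray, and the dropper bottles, timer and blue look-alike look untouched.

**What went less well:**
- My first grip on the knob was off by several mm and pushed sideways with about 25 N, so I released it and gripped again. This was under the limits.
- The moment readings had about 0.1 N m of noise and offset, so I judged the clamp by changes in the reading rather than single values.

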